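# Clear the offcut and gather the blanks in a corner of the tray

## Task

A square-bar brass offcut has got in among the four round brass blanks in the metal tray: pick it out and drop it into the open wooden scrap box. Then take the tray by its wooden grip, raise that end and tilt the tray until all four blanks have slid together into one corner: the corner at the end away from the grip, on the side where the engraver's ball vise stands. Finish while still gripping the tray and holding it tilted like that with the blanks at rest (its low corner may rest on the bench), and leave the other things on the bench where they are.

Things in the scene. Friction and masses are not known exactly. Their poses are not given: they have to be found in the camera images.
- tray_grip (a point): centre of the tray's wooden grip: upright block 18 (x) x 60 (y) x 40 mm high, on the rim of the middle of the end wall facing the robot; this point starts 50 mm above the bench, block top 70. Not slick. Axes are the tray's: x from grip end to far end, y left, z up. Loose metal tray: 200 (x) x 160 x 30 mm high, walls and floor 5 mm; its middle is 97.5 mm along x from here. 0.22 to 0.37 kg
- tray_corner_left (a point): inner corner of the tray's floor top, end away from the grip, tray's left: 192.5 mm along x, +75 mm along y, 45 mm below the grip's centre (tray's axes, as here). Outer bottom corner: 5 mm further in x and y, 5 mm lower. The pan is slick: blanks start sliding at 14 to 17 degrees of slope; tilted straight towards a corner they also rub along a wall, and reach the corner from about 32 degrees
- tray_corner_right (a point): inner corner of the tray's floor top, end away from the grip, tray's right: 192.5 mm along x, -75 mm along y, 45 mm below the grip's centre (tray's axes). Outer bottom corner: 5 mm further out in x and y, 5 mm lower
- offcut_center (a point): centre of the loose brass square-bar offcut, 36 mm long (x) by 16 by 16 mm, about 0.06 to 0.09 kg, lying near the middle of the tray's floor at the start (underside 5 mm above the bench). x along its length.
- disc1_center (a point): one of four equal loose brass discs in the tray, 20 mm across and 6 mm thick, flat when it starts; this point is its centre. Its yaw means nothing.
- disc2_center (a point): one of four equal loose brass discs in the tray, 20 mm across and 6 mm thick, flat when it starts; this point is its centre. Its yaw means nothing.
- disc3_center (a point): one of four equal loose brass discs in the tray, 20 mm across and 6 mm thick, flat when it starts; this point is its centre. Its yaw means nothing.
- disc4_center (a point): one of four equal loose brass discs in the tray, 20 mm across and 6 mm thick, flat when it starts; this point is its centre. Its yaw means nothing.
- scrap_mouth (a point): centre of the mouth (level with the rim) of the open wooden scrap box, fixed on the bench left or right of the tray: 120 x 120 mm outside, 55 mm high, walls and floor 5 mm. Axes along its sides. The box's own origin is the centre of its underside
- vise_center (a point): middle of the engraver's ball vise: dark steel ball on a black ring 150 mm across, a wooden block in its jaws, 160 mm high, fixed on the bench on the other side of the tray from the scrap box. This point is 70 mm above the bench; it is well to the robot's left (y > 0) or right (y < 0)

How it is judged:
By the outcome, as a careful person would: the job done as asked, in the order asked, and still so for the second after the job is handed in, while the arm keeps its last pose, push and grip.
It also fails if it takes over 54 s, if anything falls off the work surface, if the arm or the gripper's body presses on something with over 40 N, if the wrist force passes 120 N, or if a joint passes its speed limit or range.

## Robot

A 6-joint arm with a two-finger parallel gripper is mounted at the origin on the work surface. World frame = base frame: x ahead of the robot, y to its left, z up, the work surface at z = 0. Lengths are in m, angles in rad, forces in N, time in s.
With the tool pointing down it reaches from about 0.275 to 0.75 m from the base axis. Payload 10.2 kg.
Tool frame: the origin (TCP) lies midway between the tips of the shut fingers; the grasp point (between the pads) lies 19 mm behind it; z points along the fingers, y is the direction in which the jaws open and shut (so a half turn about z gives the same grasp; the last joint's range is limited). The gripper opens to 88 mm and grips with 3 to 60 N. Pads are 18 mm wide; open, the fingers measure 123 mm over their backs; the gripper's body (75 mm by 187 mm) begins 45 mm behind the grasp point.
Start: joints at [0.89, 0.313, 1.498, -0, 1.331, -0.223], TCP at [0.232, 0.471, 0.239] pointing down, gripper open.
Joint ranges: [-2.94, 2.94], [-0.97, 2.17], [0.19, 2.56], [-1.23, 4.37], [0.02, 3.11], [-2.88, 2.88]. Speed limits (rad/s): [2.39, 2.39, 3.01, 3.14, 3.14, 3.14].

## Interface

Orientations are given as a unit quaternion [w, x, y, z].
In Python, from cell import manip gives the robot as it stands.
- The arm moves only by the shell command python3 -m jog 'ROWS' [FORCE]. ROWS is JSON, a list that holds one entry, the list of rows, each a list of 5 numbers: the closure in counts, from 0 (fully open) to 255 (shut), then the shift along the world's x, y, z in m, then the turn about the world's z in degrees. A call has 1 to 5 rows; each row shifts and turns the commanded pose from where the row before left it; what a row does not reach is not made up. A row lasts 1/8 s, in which the tool goes at most 62.5 mm and 10.7 degrees, less where a joint would pass 70% of its speed; a pose out of reach is approached as far as the arm can. A call with a gripper value outside its range is refused whole. The fingers move at their own pace and stop on an object; FORCE is the grip in N (left out, the last holds). Time passes only in rows, so rows that do not move let the fingers close. It gives the time, the measured TCP pose, the force and the opening at its end, in the units of the state.
- manip.get_obs(): the state, without advancing time (a new reading comes with each control period).
- manip.grab_frame(name): name is "scene" or "top"; returns (picture, depth): 384x512x3 uint8, red, green, blue; 384x512 float32, m along the optical axis (not along the pixel's ray), 0 where there is no reading.
- manip.camera_params(name): a dict with "intrinsics" (3x3 intrinsics, pixels), "eye" and "orientation" of the camera in the world. Camera axes: x right, y down, z forward; pixel columns grow to the right and rows downward; lengths in m; the calibration is good to about 2 mm. A picture is of the moment at which its call begins. camera_params takes no time and is no camera call.
- manip.job_done(): hands the job in, once; it reports no verdict.
The state is a dict: "time_s": time; "qpos": joint angles; "qvel": joint speeds; "tau": joint torques, N m; "eef_pos": TCP position; "orientation": TCP orientation; "force": force on the tool from outside, world axes, zero at the start; "wrist_torque": the same for the moment, N m; "finger_gap": finger opening in m.
Only numpy, scipy, OpenCV 4.12 (cv2) and the standard library are available. Lean on these libraries where they do the work, as an engineer would, in place of code of your own. Each camera call takes 0.05 s, during which the arm holds its last target.

## Working session

There is one attempt and no reset: what is moved stays moved. The work goes in short steps, Python scripts to look and compute and a shell command to move; the robot and the scene stay as the last step left them, time stands still between calls to the robot, and variables do not carry over. Pictures are saved under pics/ and viewed, and the job is handed in when it is done.

```bash
mkdir -p pics; ls
python3 - <<'E'
from cell import manip
import cv2
o=manip.get_obs(); print(o)
for n in("scene","top"):
    p,d=manip.grab_frame(n); cv2.imwrite(f"pics/{n}0.png",p[:,:,::-1]); print(n,manip.camera_params(n))
    import numpy as np; np.save(f"{n}0.npy",d)
E
```

```text
pics
{'time_s': 0.0, 'qpos': array([ 8.89638508e-01,  3.13464960e-01,  1.49845622e+00,  1.82599135e-06,
        1.33101227e+00, -2.23391421e-01]), 'qvel': array([ 0.00179049, -0.0003899 , -0.00068618,  0.00166716, -0.00038909,
       -0.00036899]), 'tau': array([-1.86068701e-04, -4.02204287e+01, -2.52269894e+01,  6.94221631e-02,
        3.52103531e-02, -5.42096552e-05]), 'eef_pos': array([0.23186192, 0.47073903, 0.23814622]), 'orientation': array([-2.93770962e-04,  2.26890150e-01,  9.73920125e-01, -6.02607701e-04]), 'force': array([-0.15615883, -0.21659784, -0.07271705]), 'wrist_torque': array([ 0.0204199 , -0.02753418, -0.03016071]), 'finger_gap': 0.08770713922559702}
scene {'intrinsics': array([[375.35716065,   0.        , 253.24904833],
       [  0.        , 375.35716065, 186.72595564],
       [  0.        ,   0.        ,   1.        ]]), 'eye': array([0.89122733, 0.33730826, 0.64832182]), 'orientation': array([-0.12141358,  0.33439282,  0.87618003, -0.32519032])}
top {'intrinsics': array([[407.9964577 ,   0.        , 255.61432361],
       [  0.        , 407.9964577 , 191.77351971],
       [  0.        ,   0.        ,   1.        ]]), 'eye': array([0.42733952, 0.006458  , 1.03389907]), 'orientation': array([-0.05427588,  0.70783045, -0.70149313,  0.06275002])}
```

View pics/top0.png

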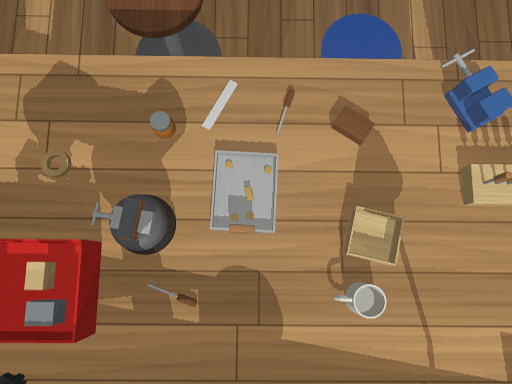

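View pics/scene0.png

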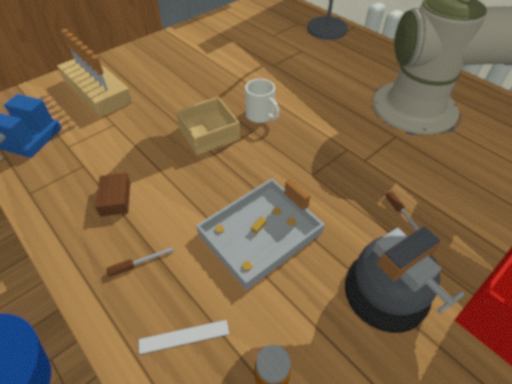

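```bash
cat > h.py <<'E'
import numpy as np,cv2
from cell import manip
from scipy.spatial.transform import Rotation as R
def cam(n):
    c=manip.camera_params(n);q=c["orientation"]
    return c["intrinsics"],np.array(c["eye"]),R.from_quat([q[1],q[2],q[3],q[0]]).as_matrix()
def ray(n,u,v,z):
    K,e,M=cam(n);d=M@np.linalg.solve(K,[u,v,1.]);return e+d*(z-e[2])/d[2]
def pt(n,u,v,dep):
    K,e,M=cam(n);return e+M@(np.linalg.solve(K,[u,v,1.])*dep)
def proj(n,p):
    K,e,M=cam(n);x=K@(M.T@(np.array(p)-e));return x[:2]/x[2]
def cloud(n,d):
    K,e,M=cam(n);v,u=np.mgrid[0:384,0:512]
    r=np.stack([(u-K[0,2])/K[0,0],(v-K[1,2])/K[1,1],np.ones_like(u,float)],-1)*d[...,None]
    return e+r@M.T
E
python3 - <<'E'
from h import *
for n in("scene","top"):
    print(n,"base",proj(n,[0,0,0]),"tcp",proj(n,[.232,.471,.239]))
    d=np.load(n+"0.npy"); print((d==0).mean())
d=np.load("top0.npy");P=cloud("top",d)
for u,v in[(245,193),(229,164),(267,169),(242,229),(143,223),(375,235),(40,280),(10,378),(366,300)]:print(u,v,P[v,u].round(3))
p=cv2.imread("pics/top0.png")
cv2.imwrite("pics/t1.png",cv2.resize(p[140:245,195:295],None,fx=5.7,fy=5.7,interpolation=cv2.INTER_CUBIC))
E
```

```text
scene base [413.59076469 107.24039843] tcp [667.07365157 192.240116  ]
0.0042266845703125
top base [251.29464227 446.22324149] tcp [ -4.60038853 366.17302525]
0.004084269205729167
245 193 [0.596 0.022 0.002]
229 164 [0.67  0.064 0.009]
267 169 [ 0.658 -0.034  0.011]
242 229 [0.499 0.027 0.069]
143 223 [0.506 0.244 0.131]
375 235 [ 0.492 -0.308  0.003]
40 280 [0.38  0.467 0.114]
10 378 [0.234 0.397 0.322]
366 300 [ 0.333 -0.278  0.006]
```

View pics/t1.png

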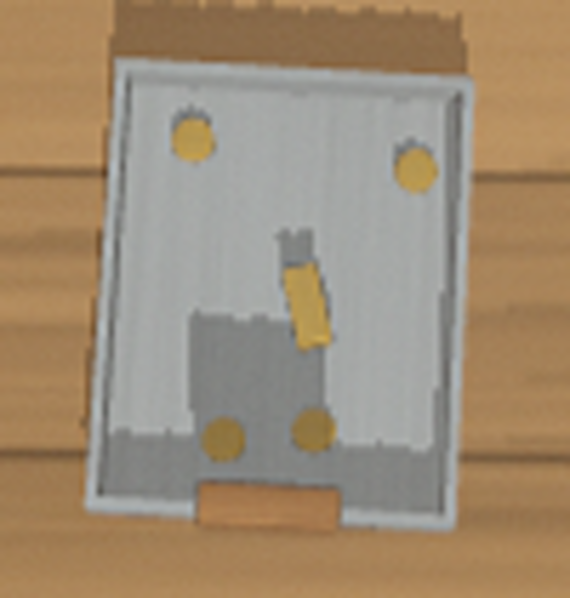

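```bash
cat > meas.py <<'E'
from h import *
def blobs(n,img,lo,hi,box,amin=8):
    h=cv2.cvtColor(img,cv2.COLOR_RGB2HSV);m=cv2.inRange(h,lo,hi)
    k=np.zeros_like(m);k[box[1]:box[3],box[0]:box[2]]=m[box[1]:box[3],box[0]:box[2]]
    N,l,s,c=cv2.connectedComponentsWithStats(k)
    return [(s[i,4],c[i],cv2.minAreaRect(np.argwhere(l==i)[:,::-1].astype(np.float32))) for i in range(1,N) if s[i,4]>=amin]
E
python3 - <<'E'
from meas import *
for n,box in(("top",(205,145,285,240)),("scene",(195,175,328,288))):
    im=cv2.imread(f"pics/{n}0.png")[:,:,::-1].copy()
    d=np.load(n+"0.npy");P=cloud(n,d)
    print(n)
    for a,c,r in blobs(n,im,(15,110,70),(35,255,255),box): 
        print("yel",a,c.round(1),ray(n,*c,11).round(3) if 0 else ray(n,*c,.011).round(4),"z21",ray(n,*c,.021).round(4),[round(x,1) for x in r[1]],round(r[2]))
    # rim: points z 22..36 in box, grip top z>62
    sub=np.zeros(d.shape,bool);sub[box[1]:box[3],box[0]:box[2]]=1
    for nm,lo,hi in(("rim",.024,.036),("grip",.062,.078)):
        m=sub&(P[...,2]>lo)&(P[...,2]<hi);q=P[m]
        r=cv2.minAreaRect(q[:,:2].astype(np.float32)*1000)
        print(nm,m.sum(),"c",np.round(r[0],1),"size",np.round(r[1],1),"ang",round(r[2],2),"meanz",q[:,2].mean().round(4))
E
```

```text
top
yel 2406 [245.  194.3] [0.5916 0.0218 0.011 ] z21 [0.5899 0.0217 0.021 ] [94.0, 79.0] 90
yel 39 [228.4 164. ] [0.6701 0.0653 0.011 ] z21 [0.6677 0.0647 0.021 ] [6.0, 6.0] 90
yel 37 [267.4 169.4] [ 0.6569 -0.035   0.011 ] z21 [ 0.6546 -0.0346  0.021 ] [6.4, 5.7] 45
yel 81 [248.4 193.3] [0.5943 0.0132 0.011 ] z21 [0.5927 0.0131 0.021 ] [13.7, 5.7] 79
yel 41 [249.7 215.1] [0.5388 0.0092 0.011 ] z21 [0.5377 0.0092 0.021 ] [6.4, 6.4] 45
yel 39 [233.9 216.7] [0.5343 0.0489 0.011 ] z21 [0.5333 0.0485 0.021 ] [6.0, 6.0] 90
rim 563 c [596.3  24. ] size [160.1 206.8] ang 87.5 meanz 0.0291
grip 198 c [502.1  28.2] size [59.9 18. ] ang 86.86 meanz 0.0688
scene
yel 7136 [263.1 230.3] [0.5926 0.0276 0.011 ] z21 [0.5973 0.0325 0.021 ] [112.0, 132.0] 90
yel 43 [276.3 211. ] [0.5386 0.0101 0.011 ] z21 [0.5441 0.0153 0.021 ] [6.0, 7.0] 90
yel 128 [258.3 224.5] [0.5903 0.0104 0.011 ] z21 [0.5951 0.0155 0.021 ] [7.8, 17.0] 45
yel 46 [291.1 221. ] [0.5338 0.0493 0.011 ] z21 [0.5394 0.0539 0.021 ] [7.0, 6.0] 0
yel 51 [219.3 228.6] [ 0.6566 -0.0352  0.011 ] z21 [ 0.6602 -0.0294  0.021 ] [7.0, 7.0] 90
yel 58 [246.9 265.4] [0.6696 0.0658 0.011 ] z21 [0.6731 0.07   0.021 ] [7.0, 8.0] 90
rim 1194 c [596.7  23.4] size [161.8 202. ] ang 87.33 meanz 0.0303
grip 268 c [500.6  28.2] size [59.7 18.8] ang 86.83 meanz 0.0702
```

```bash
python3 - <<'E'
from meas import *
n="top";im=cv2.imread("pics/top0.png")[:,:,::-1].copy();d=np.load("top0.npy");P=cloud(n,d)
m=np.zeros(d.shape,bool);m[180:207,238:260]=1;m&=(P[...,2]>.016);q=P[m]
r=cv2.minAreaRect(q[:,:2].astype(np.float32)*1000);print(m.sum(),r,q[:,2].mean())
m2=np.zeros(d.shape,bool);m2[200:270,340:410]=1;m2&=(P[...,2]>.045)&(P[...,2]<.065);q=P[m2]
r=cv2.minAreaRect(q[:,:2].astype(np.float32)*1000);print("box",r,q[:,2].mean())
E
python3 -m jog '[[[128,0.03,-0.045,0,8],[128,0.035,-0.045,0,8],[128,0.035,-0.045,0,8],[128,0.035,-0.045,0,8],[128,0.035,-0.045,0,6]]]' 30
```

```text
91 ((519.9869384765625, 6.511170387268066), (184.3893280029297, 18.29648780822754), 5.699650287628174) 0.07583040905932144
box ((489.8043212890625, -293.2137451171875), (121.16741943359375, 120.2432861328125), 77.12084197998047) 0.05273078183992449
time_s: 0.72
eef_pos: [0.4028, 0.2443, 0.2386]
orientation: [-0.0, -0.104, 0.995, 0.0]
force: [1.1, 1.0, 0.1]
finger_gap: 0.0442
```

```bash
python3 - <<'E'
from meas import *
n="top";d=np.load("top0.npy");P=cloud(n,d)
m=np.zeros(d.shape,bool);m[180:207,238:260]=1;m&=(P[...,2]>.016)&(P[...,2]<.026);q=P[m]
r=cv2.minAreaRect(q[:,:2].astype(np.float32)*1000);print(m.sum(),r,q.mean(0))
v=q[:,:2]-q[:,:2].mean(0);w,V=np.linalg.eigh(v.T@v);print(np.degrees(np.arctan2(V[1,1],V[0,1])))
E
python3 -m jog '[[[128,0.038,-0.046,0,0],[128,0.038,-0.046,0,0],[128,0.038,-0.046,0,0],[128,0.038,-0.046,-0.02,0],[128,0.038,-0.046,-0.03,0]]]' 30
```

```text
86 ((594.2720947265625, 13.726333618164062), (35.2104606628418, 15.940818786621094), 11.743828773498535) [0.59422039 0.01330715 0.02012874]
-167.11952032449665
time_s: 1.35
eef_pos: [0.5906, 0.0174, 0.1904]
orientation: [0.001, -0.102, 0.995, -0.0]
force: [1.5, 0.6, 0.6]
finger_gap: 0.0436
```

```bash
python3 -m jog '[[[128,0.0015,-0.0025,-0.05,0],[128,0,0,-0.055,0],[128,0,0,-0.045,0],[128,0,0,-0.02,0],[128,0,0,-0.009,0]]]' 30
python3 - <<'E'
from h import *
p,d=manip.grab_frame("scene");cv2.imwrite("pics/s1.png",cv2.resize(p[120:300,160:360],None,fx=3.3,fy=3.3)[:,:,::-1])
E
```

```text
time_s: 1.98
eef_pos: [0.5903, 0.0168, 0.0104]
orientation: [-0.001, -0.103, 0.995, 0.0]
force: [-0.1, 0.2, -0.2]
finger_gap: 0.044
```

View pics/s1.png

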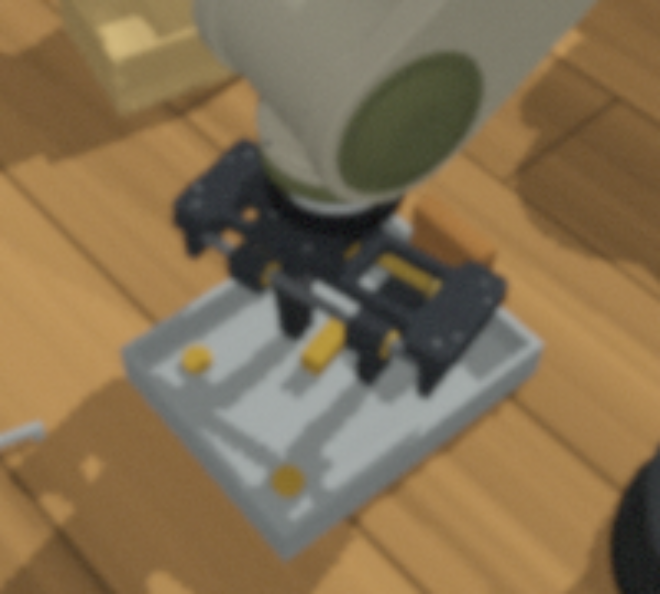

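```bash
python3 -m jog '[[[128,0.0035,-0.0035,-0.002,0],[128,0,0,0,0],[190,0,0,0,0],[230,0,0,0,0],[255,0,0,0,0]]]' 30;python3 -m jog '[[[255,0,0,0,0],[255,0,0,0,0]]]' 30
```

```text
time_s: 2.65
eef_pos: [0.5944, 0.0132, 0.01]
orientation: [0.0, -0.103, 0.995, -0.0]
force: [1.1, -1.7, 0.4]
finger_gap: 0.0159
time_s: 2.9
eef_pos: [0.5944, 0.0132, 0.0099]
orientation: [0.0, -0.103, 0.995, -0.0]
force: [-0.9, -0.4, 2.4]
finger_gap: 0.0156
```

```bash
python3 -m jog '[[[255,0,0,0.03,0],[255,0,0,0.05,0],[255,0,0,0.055,0],[255,-0.015,-0.04,0.015,0],[255,-0.02,-0.055,0,0]]]' ;python3 -m jog '[[[255,-0.02,-0.055,0,0],[255,-0.02,-0.055,0,0],[255,-0.02,-0.055,0,0],[255,-0.008,-0.04,0,0],[255,-0.001,-0.006,0,0]]]'
```

```text
time_s: 3.52
eef_pos: [0.5595, -0.0823, 0.1611]
orientation: [0.001, -0.104, 0.995, -0.001]
force: [0.3, -0.2, -0.2]
finger_gap: 0.0159
time_s: 4.15
eef_pos: [0.4895, -0.2949, 0.1594]
orientation: [-0.0, -0.101, 0.995, 0.0]
force: [-0.0, 0.8, -1.1]
finger_gap: 0.0156
```

Run:
```python
from h import *
p,d=manip.grab_frame("scene");cv2.imwrite("pics/s2.png",cv2.resize(p[20:300,100:360],None,fx=2.1,fy=2.1)[:,:,::-1])
```

```text
(no output)
```

View pics/s2.png

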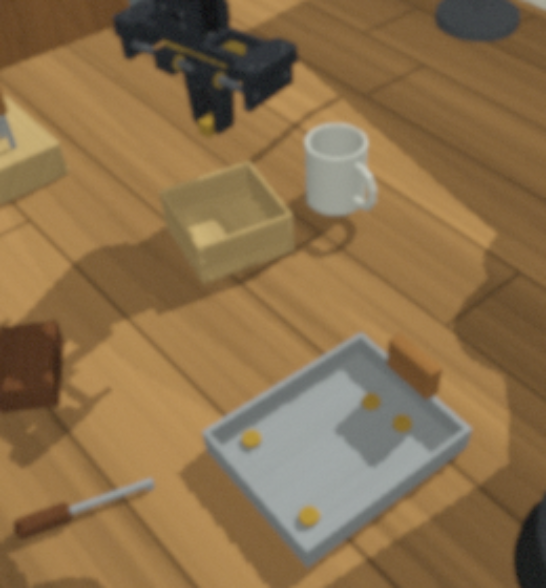

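```bash
python3 -m jog '[[[255,0,0,-0.05,0],[255,0,0,-0.045,0],[255,0,0,-0.02,0],[255,0,0,0,0],[160,0,0,0,0]]]';python3 -m jog '[[[128,0,0,0,0],[128,0,0,0,0],[128,0,0,0.05,0],[128,0,0,0.06,0],[60,0,0.03,0.02,2]]]'
```

```text
time_s: 4.82
eef_pos: [0.4911, -0.2926, 0.046]
orientation: [0.001, -0.103, 0.995, -0.001]
force: [-0.6, -0.2, 0.0]
finger_gap: 0.0234
time_s: 5.45
eef_pos: [0.4911, -0.2643, 0.1787]
orientation: [0.002, -0.119, 0.993, -0.002]
force: [0.8, -0.1, -0.6]
finger_gap: 0.0516
```

Run:
```python
from meas import *
p,d=manip.grab_frame("scene");cv2.imwrite("pics/s3.png",cv2.resize(p[20:300,100:360],None,fx=2.1,fy=2.1)[:,:,::-1])
n="scene";P=cloud(n,d);box=(195,175,328,288)
sub=np.zeros(d.shape,bool);sub[box[1]:box[3],box[0]:box[2]]=1
for nm,lo,hi in(("rim",.024,.036),("grip",.062,.078)):
    m=sub&(P[...,2]>lo)&(P[...,2]<hi);q=P[m]
    r=cv2.minAreaRect(q[:,:2].astype(np.float32)*1000)
    print(nm,m.sum(),"c",np.round(r[0],1),"size",np.round(r[1],1),"ang",round(r[2],2),"meanz",q[:,2].mean().round(4))
```

```text
rim 1182 c [596.7  23.3] size [162.2 201.8] ang 87.51 meanz 0.0304
grip 263 c [500.2  28.5] size [59.6 19.9] ang 86.34 meanz 0.0703
```

View pics/s3.png

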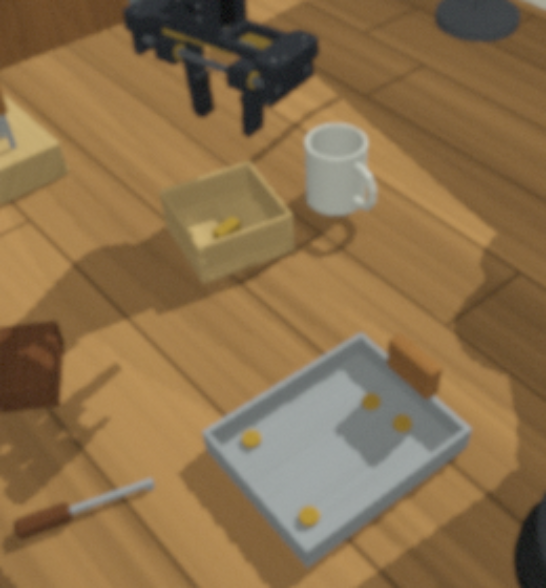

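```bash
python3 -m jog '[[[0,0.002,0.055,0,4],[0,0.002,0.06,0,4],[0,0.002,0.06,0,3.6],[0,0.002,0.06,-0.02,0],[0,0.0015,0.0575,-0.03,0]]]';python3 -m jog '[[[0,0,0,0,0],[0,0,0,0,0]]]'
```

```text
time_s: 6.12
eef_pos: [0.5, 0.0286, 0.1262]
orientation: [0.001, -0.22, 0.976, -0.0]
force: [0.7, -0.3, 0.2]
finger_gap: 0.0883
time_s: 6.38
eef_pos: [0.5001, 0.0263, 0.1265]
orientation: [0.0, -0.22, 0.976, -0.0]
force: [0.7, -0.2, 1.0]
finger_gap: 0.0883
```

```bash
python3 -m jog '[[[0,0.0005,0.0015,-0.04,0],[0,0,0,-0.03,0],[0,0,0,-0.015,0],[0,0,0,-0.005,0],[0,0,0,0,0]]]'
python3 - <<'E'
from h import *
print(manip.get_obs()["eef_pos"])
p,d=manip.grab_frame("scene");cv2.imwrite("pics/s4.png",cv2.resize(p[120:300,200:360],None,fx=3.3,fy=3.3)[:,:,::-1])
p,d=manip.grab_frame("top");cv2.imwrite("pics/t4.png",cv2.resize(p[120:270,180:310],None,fx=4,fy=4)[:,:,::-1])
E
```

```text
time_s: 7.0
eef_pos: [0.5008, 0.0279, 0.0368]
orientation: [0.001, -0.219, 0.976, -0.0]
force: [-1.2, -0.6, 0.0]
finger_gap: 0.0881
[0.50080847 0.02791457 0.03682399]
```

View pics/s4.png

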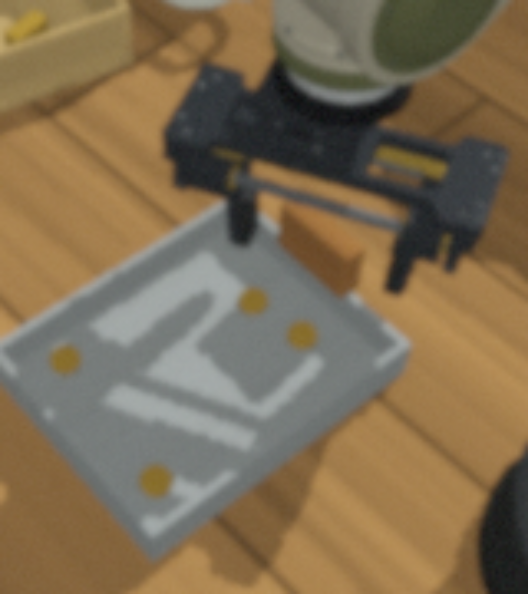

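View pics/t4.png

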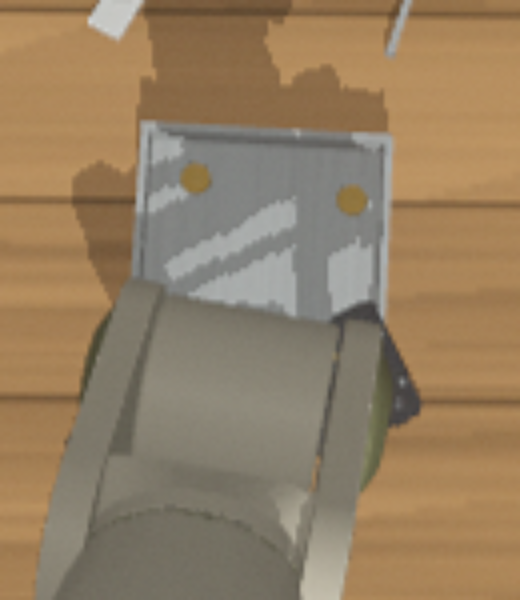

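```bash
python3 -m jog '[[[60,0,0,0,0],[80,0,0,0,0],[120,0,0,0,0],[255,0,0,0,0],[255,0,0,0,0]]]' 15
python3 - <<'E'
from h import *
p,d=manip.grab_frame("scene");cv2.imwrite("pics/s5.png",cv2.resize(p[120:300,200:360],None,fx=3.3,fy=3.3)[:,:,::-1])
E
```

```text
time_s: 7.72
eef_pos: [0.5004, 0.0284, 0.0363]
orientation: [0.0, -0.22, 0.976, -0.0]
force: [0.0, 0.7, 1.8]
finger_gap: 0.0599
```

View pics/s5.png

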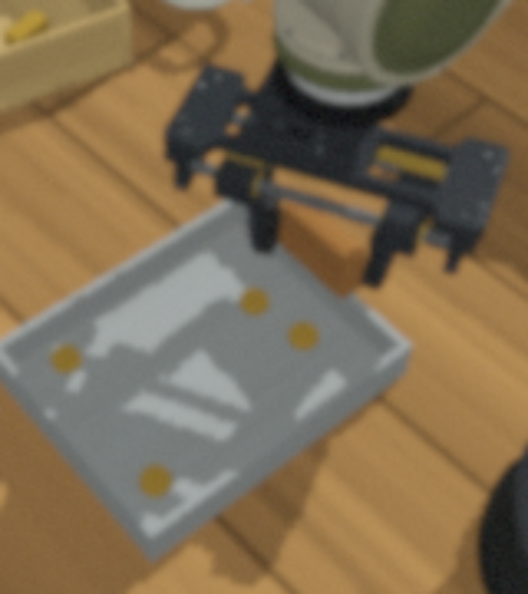

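```bash
python3 -m jog '[[[255,0,0,0,0],[255,0,0,0.004,0],[255,0,0,0.006,0]]]' 15;python3 -m jog '[[[255,-0.001,0.001,0.01,0],[255,0,0,0.01,0]]]' 15
python3 - <<'E'
from h import *
p,d=manip.grab_frame("scene");cv2.imwrite("pics/s6.png",cv2.resize(p[120:300,180:360],None,fx=3.3,fy=3.3)[:,:,::-1])
E
```

```text
time_s: 8.15
eef_pos: [0.4999, 0.0284, 0.0461]
orientation: [-0.001, -0.219, 0.976, 0.0]
force: [1.1, 0.1, -2.8]
finger_gap: 0.0596
time_s: 8.4
eef_pos: [0.4991, 0.0295, 0.0669]
orientation: [-0.0, -0.22, 0.976, 0.0]
force: [0.2, 0.7, -3.5]
finger_gap: 0.0594
```

View pics/s6.png

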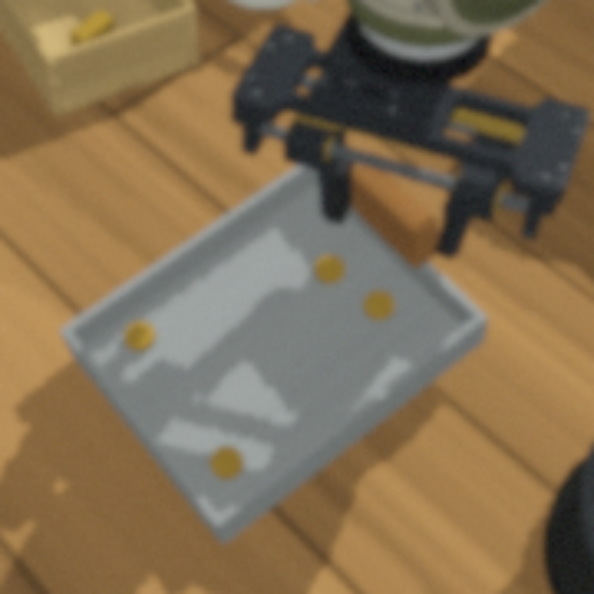

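```bash
cat > tilt.py <<'E'
from meas import *
def tray(im,d,tag=None):
    P=cloud("scene",d);h=cv2.cvtColor(im,cv2.COLOR_RGB2HSV)
    m=(h[...,1]<60)&(h[...,2]>70)&(d>0)&(P[...,2]<.25)&(np.abs(P[...,0]-.6)<.2)&(P[...,1]<.17)&(P[...,1]>-.13)
    m=cv2.erode(m.astype(np.uint8),np.ones((3,3)))
    N,l,s,c=cv2.connectedComponentsWithStats(m);i=1+np.argmax(s[1:,4]);q=P[l==i]
    rng=np.random.default_rng(0);best=(0,)
    for _ in range(400):
        a=q[rng.choice(len(q),3,False)];nn=np.cross(a[1]-a[0],a[2]-a[0]);L=np.linalg.norm(nn)
        if L<1e-4:continue
        nn/=L
        if abs(nn[2])<.4:continue
        k=np.abs((q-a[0])@nn)<.002
        if k.sum()>best[0]:best=(k.sum(),k)
    f=q[best[1]];c0=f.mean(0);nn=np.linalg.svd(f-c0,full_matrices=False)[2][2];nn*=np.sign(nn[2])
    t=np.degrees(np.arccos(nn[2]));az=np.degrees(np.arctan2(nn[1],nn[0]))
    print("inl",best[0],"of",len(q),"tilt %.1f downhill az %.1f"%(t,az),"c",c0.round(3))
    # discs: yellow centroids on plane offset 6mm
    K,e,M=cam("scene")
    ctr=[]
    out=[]
    for a,c,r in blobs("scene",im,(15,110,70),(35,255,255),(150,120,360,310),15):
        if a>400: continue
        dr=M@np.linalg.solve(K,[c[0],c[1],1.]);p=e+dr*(((c0+.006*nn-e)@nn)/(dr@nn))
        out.append((a,c.round(0),p.round(3)))
    return nn,c0,out
def snap(tag,crop=(100,310,150,370)):
    im,d=manip.grab_frame("scene")
    a,b,c,e=crop
    cv2.imwrite(f"pics/{tag}.png",cv2.resize(im[a:b,c:e],None,fx=2.7,fy=2.7,interpolation=cv2.INTER_CUBIC)[:,:,::-1])
    np.save(tag+".npy",d)
    nn,c0,out=tray(im,d)
    for o in out:print(*o)
    return im,d,nn,c0,out
E
python3 -c "
from tilt import *
snap('s7')"
```

```text
inl 4568 of 6567 tilt 8.8 downhill az 10.6 c [0.589 0.019 0.025]
240 [294. 163.] [ 0.442 -0.037  0.055]
121 [328. 157.] [0.38  0.006 0.063]
46 [279. 201.] [0.532 0.01  0.04 ]
50 [294. 212.] [0.529 0.05  0.039]
49 [221. 221.] [ 0.647 -0.039  0.024]
52 [248. 260.] [0.663 0.061 0.018]
```

```bash
python3 -m jog '[[[255,0.004,0.002,0.01,0],[255,0.005,0.0025,0.01,0],[255,0.007,0.003,0.01,0],[255,0.007,0.003,0.01,0],[255,0,0,0,0]]]' 20;python3 -c "
from tilt import *
snap('s8')"
```

```text
time_s: 9.12
eef_pos: [0.5232, 0.04, 0.1069]
orientation: [0.001, -0.22, 0.976, -0.0]
force: [0.6, 0.2, -2.9]
finger_gap: 0.0582
inl 5067 of 7002 tilt 20.4 downhill az 11.1 c [0.602 0.019 0.047]
32 [273. 123.] [ 0.439 -0.11   0.122]
67 [267. 149.] [ 0.491 -0.074  0.1  ]
132 [327. 150.] [0.417 0.024 0.12 ]
213 [298. 159.] [ 0.466 -0.007  0.105]
56 [277. 196.] [0.546 0.016 0.074]
58 [291. 209.] [0.546 0.056 0.071]
51 [218. 215.] [ 0.649 -0.045  0.041]
66 [241. 258.] [0.672 0.053 0.025]
```

View pics/s8.png

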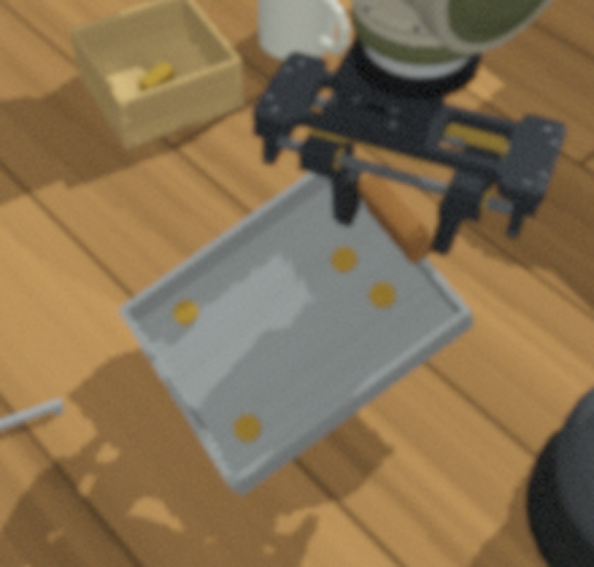

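```bash
cat >> tilt.py <<'E'
def frame(nn,c0,pts,off=.0245,fx=2.7,o=(150,100)):
    """rim corners in crop px: far-left, near-left, far-right -> tray axes by ray/plane at rim height"""
    K,e,M=cam("scene");r=[]
    for u,v in pts:
        dr=M@np.linalg.solve(K,[u/fx+o[0],v/fx+o[1],1.]);r.append(e+dr*(((c0+off*nn-e)@nn)/(dr@nn)))
    fl,nl,fr=r;x=(fl-nl);L=np.linalg.norm(x);x/=L;W=np.linalg.norm(fl-fr);y=np.cross(nn,x)
    y2=(fl-fr)/W
    # low corner outer bottom
    g=-nn;gx=-x[2];gy=-y[2]
    print("len",L.round(3),"wid",W.round(3),"yaw x %.1f, x.y2 %.2f"%(np.degrees(np.arctan2(x[1],x[0])),x@y2),"slope dir from x %.1f (via y2 %.1f)"%(np.degrees(np.arctan2(gy,gx)),np.degrees(np.arctan2(-y2[2],gx))),"pitch %.1f roll %.1f"%(np.degrees(np.arcsin(-x[2])),np.degrees(np.arcsin(gy))))
    print("fl bottom z",(fl-.03*nn)[2].round(4),"fr bottom z",(fr-.03*nn)[2].round(4),"fl",fl.round(3))
    return x,y,fl
E
python3 - <<'E'
from tilt import *
im=None
p=cv2.imread("pics/s8.png")
d=np.load("s8.npy")
P=cloud("scene",d)
# refit using mask from saved crop upscaled back
im=np.zeros((384,512,3),np.uint8);im[...,0]=255
im[100:310,150:370]=cv2.resize(p,(220,210),interpolation=cv2.INTER_AREA)[:,:,::-1]
nn,c0,o=tray(im,d)
frame(nn,c0,[(240,492),(470,318),(123,312)])
E
```

```text
inl 5163 of 6993 tilt 20.3 downhill az 10.6 c [0.601 0.019 0.047]
len 0.192 wid 0.161 yaw x -10.1, x.y2 0.01 slope dir from x 19.4 (via y2 19.8) pitch 19.1 roll 6.6
fl bottom z 0.0012 fr bottom z 0.0203 fl [0.709 0.089 0.029]
```

```bash
python3 -m jog '[[[255,0,0,0,0]]]' 20;python3 -m jog '[[[255,0.006,0.003,0.008,0],[255,0.006,0.003,0.008,0],[255,0.0,0.0,0.0,0]]]' 20;python3 -c "
from tilt import *
snap('s9')"
```

```text
time_s: 9.3
eef_pos: [0.522, 0.0398, 0.1058]
orientation: [-0.0, -0.219, 0.976, 0.0]
force: [0.1, -0.5, -3.1]
finger_gap: 0.058
time_s: 9.68
eef_pos: [0.5351, 0.046, 0.1229]
orientation: [0.001, -0.22, 0.976, -0.0]
force: [0.4, 0.9, -3.2]
finger_gap: 0.0575
inl 5318 of 7239 tilt 25.6 downhill az 9.8 c [0.605 0.02  0.057]
144 [326. 149.] [0.435 0.034 0.143]
77 [264. 148.] [ 0.504 -0.067  0.118]
225 [297. 158.] [0.48  0.001 0.124]
57 [273. 199.] [0.563 0.022 0.084]
61 [286. 214.] [0.567 0.062 0.079]
53 [214. 216.] [ 0.658 -0.046  0.044]
64 [235. 261.] [0.685 0.05  0.024]
```

View pics/s9.png

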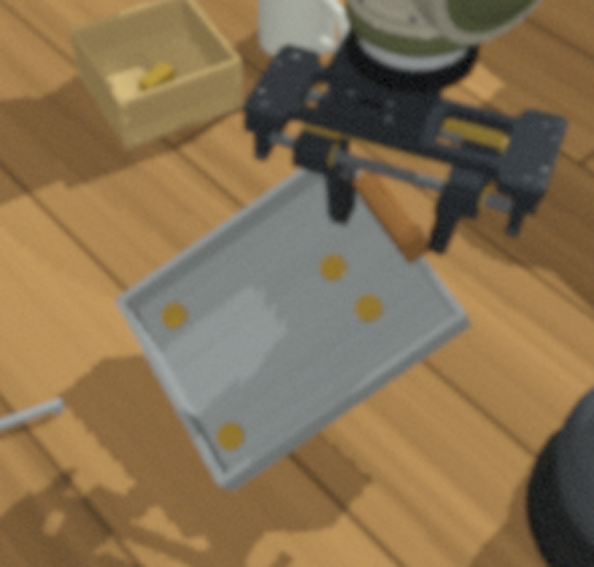

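```bash
python3 -m jog '[[[255,-0.008,-0.004,-0.015,0],[255,-0.008,-0.004,-0.018,0],[255,-0.008,-0.004,-0.018,0],[255,-0.006,-0.003,-0.016,0],[255,-0.004,-0.002,-0.012,0]]]' 10;python3 -m jog '[[[255,0,0,-0.005,0],[255,0,0,-0.002,0],[255,0,0,0,0],[0,0,0,0,0],[0,0,0,0,0]]]' 10
```

```text
time_s: 10.35
eef_pos: [0.4999, 0.0288, 0.0425]
orientation: [-0.0, -0.22, 0.976, 0.0]
force: [0.4, 1.7, -2.0]
finger_gap: 0.046
time_s: 10.98
eef_pos: [0.5004, 0.0288, 0.0362]
orientation: [0.0, -0.22, 0.976, -0.0]
force: [-0.3, -0.4, -0.7]
finger_gap: 0.0468
```

```bash
python3 -c "
from tilt import *
im,d,nn,c0,o=snap('s10')
n='scene';P=cloud(n,d);box=(180,160,328,288)
sub=np.zeros(d.shape,bool);sub[box[1]:box[3],box[0]:box[2]]=1
hs=cv2.cvtColor(im,cv2.COLOR_RGB2HSV)
m=sub&(P[...,2]>.062)&(P[...,2]<.078)&(hs[...,1]>90);q=P[m];r=cv2.minAreaRect(q[:,:2].astype(np.float32)*1000);print('grip',len(q),r)
m=sub&(P[...,2]>.024)&(P[...,2]<.036)&(hs[...,1]<60);q=P[m];r=cv2.minAreaRect(q[:,:2].astype(np.float32)*1000);print('rim',len(q),r)
"
```

```text
inl 3252 of 4734 tilt 0.1 downhill az 163.8 c [ 0.571 -0.041  0.007]
16 [272. 160.] [ 0.442 -0.106  0.013]
50 [270. 168.] [ 0.462 -0.089  0.013]
104 [323. 169.] [ 0.373 -0.005  0.013]
116 [302. 178.] [ 0.431 -0.018  0.013]
18 [328. 186.] [0.405 0.038 0.013]
42 [209. 194.] [ 0.617 -0.121  0.013]
42 [252. 208.] [ 0.573 -0.029  0.013]
43 [254. 224.] [0.596 0.005 0.013]
27 [211. 230.] [ 0.672 -0.044  0.013]
grip 183 ((495.11328125, 27.499021530151367), (79.92810821533203, 36.10707092285156), 79.06613159179688)
rim 857 ((570.1080322265625, -39.62577819824219), (163.39990234375, 199.94046020507812), 53.71152877807617)
```

View pics/s10.png

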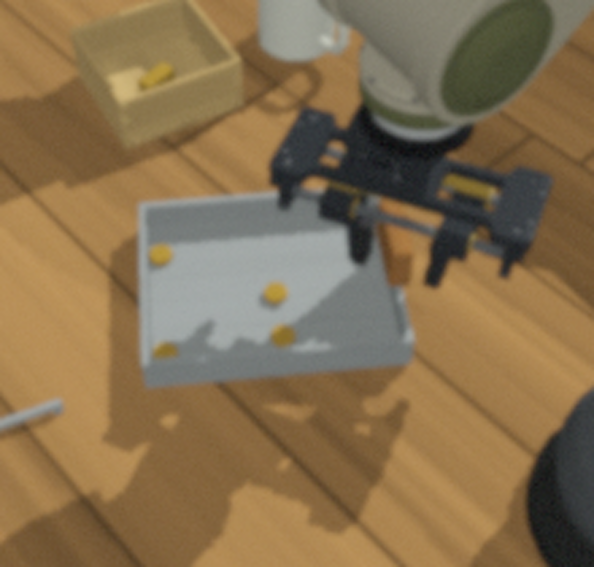

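```bash
python3 -m jog '[[[0,0,0,0,0],[0,0,0,0.01,0],[0,0,0,0.06,-8],[0,-0.02,0,0.06,-10],[0,-0.06,0.0,0.05,-10]]]';python3 -m jog '[[[0,-0.05,0.04,0.03,-9.7],[0,-0.03,0.05,0,0],[0,0,0.05,0,0]]]'
python3 -c "
from tilt import *
im,d,nn,c0,o=snap('s11')
im2,d2=manip.grab_frame('top');cv2.imwrite('pics/t11.png',im2[:,:,::-1])
for n,I,D,box in(('scene',im,d,(180,160,328,300)),('top',im2,d2,(205,150,320,260))):
  P=cloud(n,D)
  sub=np.zeros(D.shape,bool);sub[box[1]:box[3],box[0]:box[2]]=1
  for a,b,nm in((.062,.078,'grip'),(.024,.036,'rim')):
    m=sub&(P[...,2]>a)&(P[...,2]<b);q=P[m];r=cv2.minAreaRect(q[:,:2].astype(np.float32)*1000);print(n,nm,len(q),r)
"
```

```text
time_s: 11.65
eef_pos: [0.4327, 0.0286, 0.2084]
orientation: [0.002, 0.026, 1.0, -0.0]
force: [-0.4, -1.4, 0.4]
finger_gap: 0.0879
time_s: 12.02
eef_pos: [0.3569, 0.1654, 0.2334]
orientation: [0.001, 0.108, 0.994, 0.0]
force: [0.7, -0.7, -0.7]
finger_gap: 0.0884
inl 3486 of 5139 tilt 0.0 downhill az -143.5 c [ 0.566 -0.041  0.007]
42 [209. 194.] [ 0.617 -0.121  0.013]
42 [252. 208.] [ 0.573 -0.029  0.013]
45 [254. 224.] [0.596 0.005 0.013]
29 [211. 229.] [ 0.672 -0.044  0.013]
scene grip 226 ((491.9407043457031, 17.772445678710938), (59.175174713134766, 18.585893630981445), 54.63398361206055)
scene rim 1027 ((568.4500122070312, -38.43132019042969), (162.64028930664062, 204.8226318359375), 54.17591094970703)
top grip 192 ((493.6190490722656, 17.30373191833496), (59.703636169433594, 17.95827865600586), 54.1404914855957)
top rim 558 ((570.4139404296875, -37.76133728027344), (160.45001220703125, 207.10067749023438), 54.3524169921875)
```

View pics/t11.png

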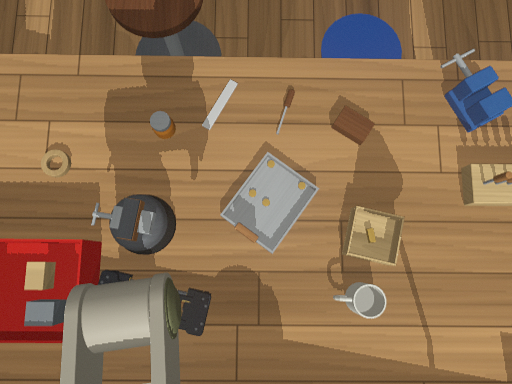

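```bash
python3 -m jog '[[[0,0.04,-0.043,0,0.7],[0,0.04,-0.043,0,0],[0,0.04,-0.043,-0.02,0],[0,0.0155,-0.019,-0.05,0],[0,0,0,-0.05,0]]]';python3 -m jog '[[[0,0,0,-0.04,0],[0,0,0,-0.02,0],[0,0,0,-0.01,0]]]'
```

```text
time_s: 12.75
eef_pos: [0.4946, 0.014, 0.1108]
orientation: [0.001, 0.103, 0.995, -0.0]
force: [0.5, -0.3, 0.1]
finger_gap: 0.0877
time_s: 13.12
eef_pos: [0.4936, 0.0156, 0.0414]
orientation: [-0.001, 0.102, 0.995, 0.0]
force: [0.2, 0.3, 0.9]
finger_gap: 0.0883
```

```bash
python3 -m jog '[[[0,-0.001,0.0018,-0.0035,0],[20,0,0,0,0],[60,0,0,0,0]]]' 20;  python3 -m jog '[[[120,0,0,0,0],[255,0,0,0,0],[255,0,0,0,0]]]' 20; python3 -m jog '[[[255,0,0,0,0]]]' 20
```

```text
time_s: 13.5
eef_pos: [0.4932, 0.0179, 0.0392]
orientation: [0.001, 0.101, 0.995, -0.0]
force: [-0.4, 0.2, 0.6]
finger_gap: 0.0734
time_s: 13.88
eef_pos: [0.4931, 0.0179, 0.0388]
orientation: [0.0, 0.101, 0.995, -0.0]
force: [-0.9, -0.5, 5.5]
finger_gap: 0.0602
time_s: 14.0
eef_pos: [0.4931, 0.0179, 0.0388]
orientation: [0.0, 0.101, 0.995, -0.0]
force: [-1.1, 0.5, 6.4]
finger_gap: 0.0606
```

```bash
python3 -m jog '[[[255,0.001,0,0.008,0],[255,0.003,-0.001,0.014,0],[255,0.006,-0.001,0.014,0],[255,0.008,-0.002,0.016,0],[255,0.01,-0.002,0.016,0]]]' 15; python3 -c "
from tilt import *
im,d,nn,c0,o=snap('s12')"
```

```text
time_s: 14.62
eef_pos: [0.521, 0.0121, 0.1076]
orientation: [-0.0, 0.101, 0.995, 0.0]
force: [-0.0, 0.8, -2.6]
finger_gap: 0.0602
inl 3441 of 5147 tilt 19.7 downhill az -22.9 c [ 0.576 -0.043  0.046]
182 [304. 150.] [ 0.436 -0.019  0.102]
165 [285. 174.] [ 0.5   -0.009  0.082]
16 [295. 174.] [0.489 0.009 0.088]
40 [209. 188.] [ 0.614 -0.124  0.029]
48 [248. 197.] [ 0.58  -0.032  0.053]
51 [250. 215.] [0.605 0.001 0.049]
35 [208. 226.] [ 0.672 -0.05   0.02 ]
```

View pics/s12.png

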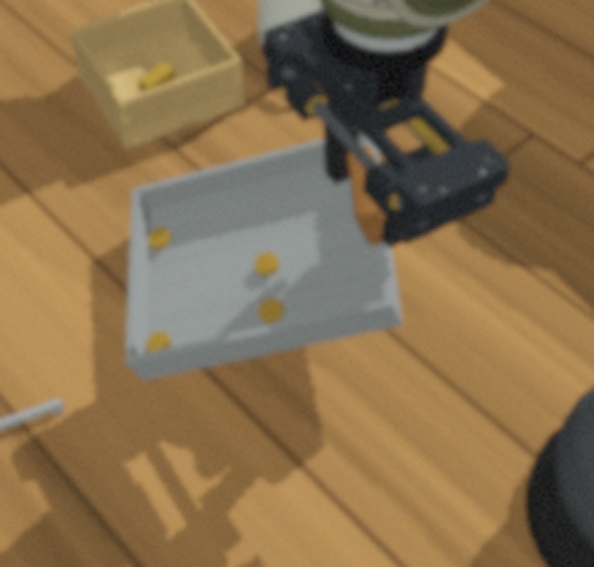

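```bash
python3 -m jog '[[[255,0.01,-0.002,0.014,0],[255,0.011,-0.002,0.014,0],[255,0.012,-0.003,0.012,0],[255,0.013,-0.003,0.012,0],[255,0.0,0,0.0,0]]]' 15; python3 -c "
from tilt import *
im,d,nn,c0,o=snap('s13')"
```

```text
time_s: 15.3
eef_pos: [0.5672, 0.0018, 0.1589]
orientation: [0.001, 0.101, 0.995, -0.0]
force: [-0.6, 0.0, -2.0]
finger_gap: 0.0589
inl 2939 of 4346 tilt 38.1 downhill az -23.6 c [ 0.595 -0.051  0.077]
106 [286. 136.] [ 0.489 -0.024  0.169]
206 [262. 166.] [ 0.548 -0.026  0.126]
19 [271. 163.] [ 0.536 -0.013  0.138]
38 [207. 178.] [ 0.609 -0.134  0.048]
90 [205. 216.] [ 0.665 -0.069  0.028]
```

View pics/s13.png

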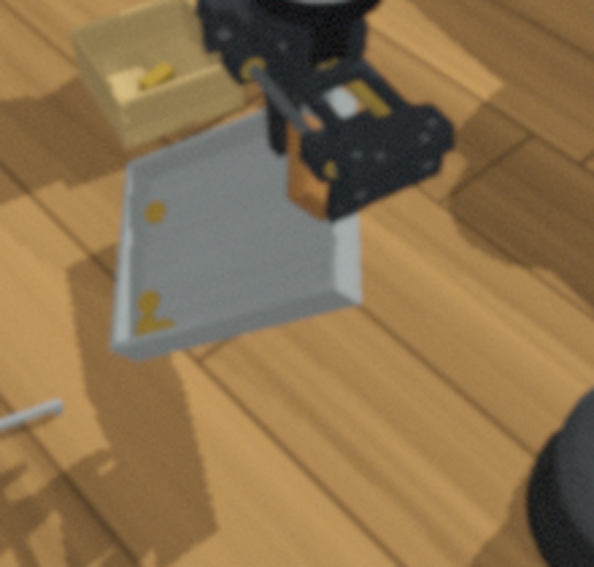

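```bash
python3 -m jog '[[[255,0,0,0,0],[255,0,0,0.004,0],[255,0,0,0.004,0]]]' 40; python3 -c "
from tilt import *
im,d,nn,c0,o=snap('s14')"
```

```text
time_s: 15.72
eef_pos: [0.5666, 0.0022, 0.1665]
orientation: [-0.0, 0.101, 0.995, 0.0]
force: [-0.3, 1.0, -3.2]
finger_gap: 0.058
inl 2792 of 4141 tilt 41.3 downhill az -24.1 c [ 0.589 -0.049  0.081]
97 [287. 132.] [ 0.488 -0.022  0.18 ]
220 [263. 163.] [ 0.545 -0.027  0.132]
16 [272. 159.] [ 0.534 -0.015  0.146]
38 [211. 175.] [ 0.599 -0.132  0.052]
94 [209. 213.] [ 0.655 -0.069  0.03 ]
```

View pics/s14.png

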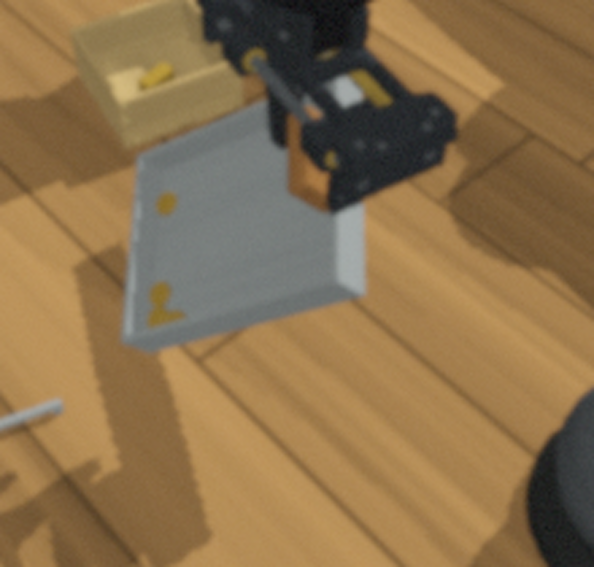

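Run:
```python
from tilt import *
p=cv2.imread("pics/s14.png");d=np.load("s14.npy")
im=np.zeros((384,512,3),np.uint8);im[...,0]=255
im[100:310,150:370]=cv2.resize(p,(220,210),interpolation=cv2.INTER_AREA)[:,:,::-1]
nn,c0,o=tray(im,d)
frame(nn,c0,[(125,339),(363,293),(140,154)])
```

```text
inl 2809 of 4135 tilt 41.2 downhill az -24.1 c [ 0.589 -0.05   0.081]
len 0.215 wid 0.158 yaw x -59.3, x.y2 -0.07 slope dir from x 27.9 (via y2 24.5) pitch 35.6 roll 18.0
fl bottom z 0.0043 fr bottom z 0.0462 fl [ 0.692 -0.062  0.027]
```

```bash
python3 -m jog '[[[255,0.009,-0.003,0.007,0],[255,0.01,-0.003,0.006,0],[255,0.01,-0.003,0.005,0],[255,0.0,0,0.0,0]]]' 25; python3 -c "
from tilt import *
im,d,nn,c0,o=snap('s15')"
```

```text
time_s: 16.27
eef_pos: [0.5961, -0.0071, 0.1846]
orientation: [0.0, 0.101, 0.995, -0.0]
force: [-1.3, 1.0, -2.5]
finger_gap: 0.0554
inl 1842 of 2883 tilt 51.4 downhill az -25.3 c [ 0.601 -0.055  0.09 ]
92 [270. 128.] [ 0.522 -0.036  0.199]
239 [247. 164.] [ 0.573 -0.042  0.138]
31 [212. 167.] [ 0.591 -0.138  0.067]
92 [209. 205.] [ 0.645 -0.083  0.035]
```

View pics/s15.png

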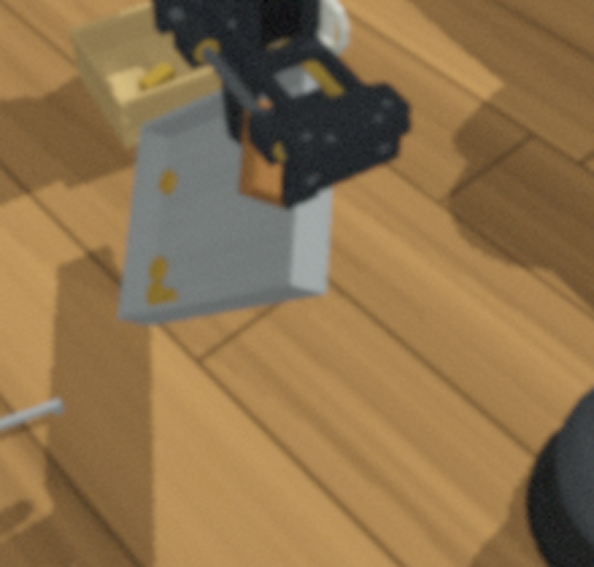

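```bash
python3 -m jog '[[[255,0.008,0.008,0.003,0],[255,0.025,0.025,0.002,0],[255,0.04,0.04,0,0],[255,0,0,0,0],[255,0,0,0,0]]]' 35; python3 -c "
from tilt import *
im,d,nn,c0,o=snap('s16',(80,310,150,370))"
```

```text
time_s: 16.95
eef_pos: [0.6686, 0.0661, 0.1896]
orientation: [0.0, 0.101, 0.995, -0.0]
force: [-0.4, -0.7, -0.3]
finger_gap: 0.0005
inl 2313 of 3621 tilt 0.1 downhill az 93.4 c [0.601 0.037 0.007]
16 [218. 154.] [ 0.526 -0.206  0.013]
41 [227. 174.] [ 0.551 -0.141  0.013]
84 [265. 176.] [ 0.489 -0.077  0.013]
52 [240. 193.] [ 0.565 -0.076  0.013]
23 [236. 204.] [ 0.591 -0.061  0.013]
95 [220. 214.] [ 0.634 -0.063  0.013]
23 [221. 224.] [ 0.647 -0.041  0.013]
397 [299. 244.] [0.562 0.099 0.013]
```

View pics/s16.png

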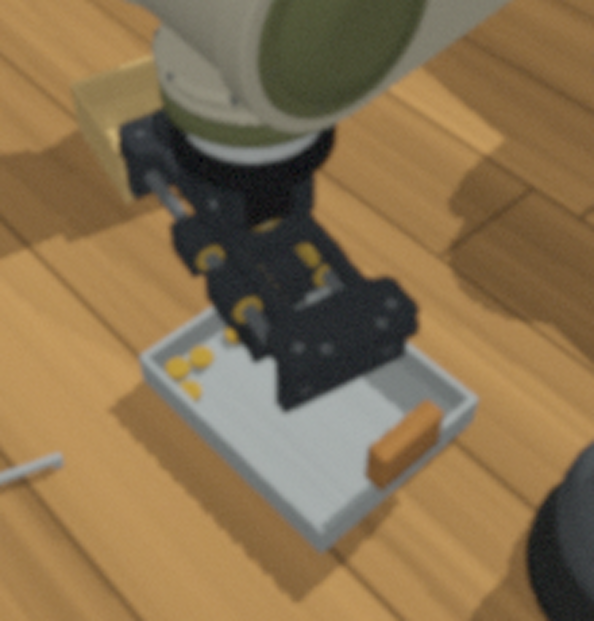

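```bash
python3 -m jog '[[[0,0,0,0.03,0],[0,-0.03,-0.03,0.02,0],[0,-0.05,-0.04,0,0],[0,-0.05,-0.04,0,0],[0,-0.05,-0.04,0,0]]]' ;python3 -m jog '[[[0,-0.05,-0.04,0,0],[0,-0.03,-0.03,0,0]]]' ; python3 -c "
from tilt import *
im,d,nn,c0,o=snap('s17',(80,310,150,370))
im2,d2=manip.grab_frame('top');cv2.imwrite('pics/t17.png',im2[:,:,::-1])
for n,I,D,box in(('scene',im,d,(195,180,340,300)),('top',im2,d2,(195,150,320,240))):
  P=cloud(n,D)
  sub=np.zeros(D.shape,bool);sub[box[1]:box[3],box[0]:box[2]]=1
  for a,b,nm in((.062,.078,'grip'),(.024,.036,'rim')):
    m=sub&(P[...,2]>a)&(P[...,2]<b);q=P[m];r=cv2.minAreaRect(q[:,:2].astype(np.float32)*1000);print(n,nm,len(q),r)
"
```

```text
time_s: 17.62
eef_pos: [0.4899, -0.0825, 0.24]
orientation: [0.001, 0.102, 0.995, -0.0]
force: [-0.1, -1.3, 1.0]
finger_gap: 0.0486
time_s: 17.88
eef_pos: [0.4109, -0.1514, 0.2401]
orientation: [0.001, 0.102, 0.995, -0.001]
force: [1.0, -0.6, 0.8]
finger_gap: 0.0686
inl 3704 of 5668 tilt 0.2 downhill az -49.5 c [0.581 0.016 0.007]
44 [237. 203.] [ 0.588 -0.061  0.013]
96 [220. 214.] [ 0.634 -0.063  0.013]
23 [221. 224.] [ 0.647 -0.041  0.013]
382 [299. 244.] [0.562 0.1   0.013]
scene grip 333 ((583.371826171875, 115.8964614868164), (60.82552719116211, 17.748689651489258), 0.17085616290569305)
scene rim 1084 ((584.2767333984375, 20.38298797607422), (161.77154541015625, 207.58375549316406), 0.8452433347702026)
top grip 198 ((585.000732421875, 115.49959564208984), (58.93848419189453, 17.394847869873047), 1.8282673358917236)
top rim 600 ((587.1015014648438, 18.218521118164062), (160.2496337890625, 199.76446533203125), 0.5665057301521301)
```

View pics/t17.png

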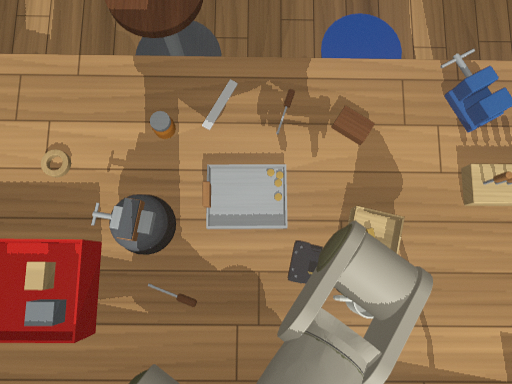

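View pics/s17.png

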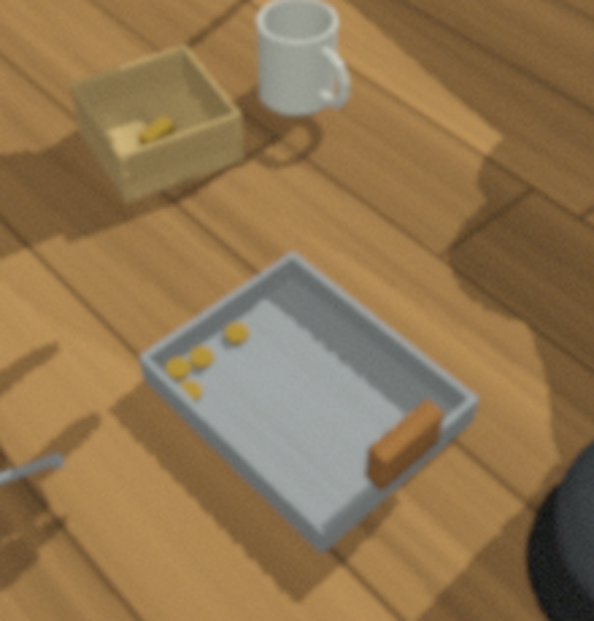

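```bash
python3 -m jog '[[[0,0.03,0.045,0,-10],[0,0.03,0.045,0,-10],[0,0.03,0.045,0,-10],[0,0.03,0.045,0,-10],[0,0.03,0.045,0,-10]]]' ;python3 -m jog '[[[0,0.02,0.03,0,-10],[0,0.003,0.012,-0.03,-10],[0,0,0,-0.05,-7],[0,0,0,0,0]]]' ;python3 -c "
from h import *
print(manip.get_obs()['qpos'].round(2))"
```

```text
time_s: 18.6
eef_pos: [0.559, 0.0678, 0.24]
orientation: [0.0, 0.501, 0.865, 0.0]
force: [0.7, -1.0, 0.8]
finger_gap: 0.0878
time_s: 19.1
eef_pos: [0.5797, 0.1082, 0.1571]
orientation: [-0.002, 0.687, 0.727, -0.002]
force: [-0.4, -0.2, 0.9]
finger_gap: 0.0884
[-0.01  0.53  1.4  -0.    1.22 -0.07]
```

```bash
python3 -m jog '[[[0,0.0045,0.0075,0,-2.4],[0,0,0,-0.05,0],[0,0,0,-0.045,0],[0,0,0,-0.02,0],[0,0,0,-0.006,0]]]' ;python3 -m jog '[[[60,0,0,0,0],[120,0,0,0,0],[255,0,0,0,0],[255,0,0,0,0]]]' 40
```

```text
time_s: 19.73
eef_pos: [0.5866, 0.1154, 0.0397]
orientation: [0.0, 0.701, 0.713, 0.0]
force: [1.1, -1.2, 0.2]
finger_gap: 0.0882
time_s: 20.23
eef_pos: [0.5862, 0.1155, 0.0395]
orientation: [0.0, 0.702, 0.712, 0.0]
force: [-2.3, 0.3, 6.7]
finger_gap: 0.0594
```

```bash
python3 -c "
import numpy as np
f=np.radians(90.8+np.array([0,5,15,25,35,45,55,65,75,83]));p=97.5*np.c_[np.cos(f),np.sin(f)];print(np.diff(p,axis=0).round(1))"
```

```text
[[ -8.5  -0.5]
 [-16.7  -3.2]
 [-15.9  -6. ]
 [-14.6  -8.7]
 [-12.9 -11.1]
 [-10.7 -13.2]
 [ -8.3 -14.8]
 [ -5.6 -16.1]
 [ -2.4 -13.4]]
```

```bash
python3 -m jog '[[[255,-0.0085,-0.0005,0,5],[255,-0.0167,-0.0032,0,10],[255,-0.0159,-0.006,0,10],[255,-0.0146,-0.0087,0,10],[255,-0.0129,-0.0111,0,10]]]' ;python3 -m jog '[[[255,-0.0107,-0.0132,0,10],[255,-0.0083,-0.0148,0,10],[255,-0.0056,-0.0161,0,10],[255,-0.0024,-0.0134,0,8],[255,0,0,0,0]]]'; python3 -m jog '[[[0,0,0,0,0],[0,0,0,0,0],[0,0,0,0,0]]]'
python3 -c "
from tilt import *
im,d,nn,c0,o=snap('s18',(80,310,150,370))"
```

```text
time_s: 20.85
eef_pos: [0.5175, 0.086, 0.0395]
orientation: [0.001, 0.373, 0.928, 0.0]
force: [0.7, 1.2, 5.9]
finger_gap: 0.0598
time_s: 21.48
eef_pos: [0.4909, 0.0277, 0.0394]
orientation: [0.001, 0.053, 0.999, -0.0]
force: [-1.2, -2.7, 7.4]
finger_gap: 0.0595
time_s: 21.85
eef_pos: [0.4903, 0.0286, 0.0384]
orientation: [-0.0, 0.054, 0.999, 0.0]
force: [-0.3, 0.5, 0.7]
finger_gap: 0.0869
inl 4131 of 6198 tilt 0.1 downhill az 47.6 c [0.58  0.012 0.007]
120 [302. 176.] [ 0.427 -0.02   0.013]
183 [320. 174.] [0.391 0.003 0.013]
327 [299. 191.] [0.465 0.006 0.013]
51 [229. 245.] [0.667 0.009 0.013]
102 [241. 262.] [0.674 0.053 0.013]
28 [254. 262.] [0.656 0.07  0.013]
```

View pics/s18.png

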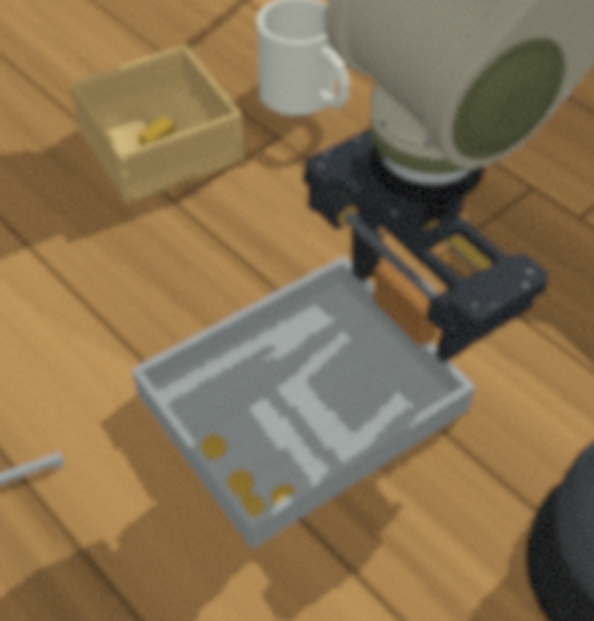

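```bash
python3 -m jog '[[[0,0,0,0,8],[0,0,0,0,8],[60,0,0,0,0],[120,0,0,0,0],[255,0,0,0,0]]]' 20;python3 -m jog '[[[255,0,0,0,0],[255,0,0,0,0]]]' 20
```

```text
time_s: 22.52
eef_pos: [0.4903, 0.0285, 0.0385]
orientation: [0.0, -0.085, 0.996, -0.0]
force: [0.2, 0.4, -1.0]
finger_gap: 0.0611
time_s: 22.78
eef_pos: [0.4903, 0.0285, 0.0385]
orientation: [-0.0, -0.085, 0.996, 0.0]
force: [0.3, 0.0, -1.4]
finger_gap: 0.0613
```

```bash
python3 -m jog '[[[255,0.001,0,0.01,0],[255,0.004,0.001,0.014,0],[255,0.007,0.001,0.015,0],[255,0.008,0.001,0.016,0],[255,0.01,0.002,0.016,0]]]' 20; python3 -c "
from tilt import *
im,d,nn,c0,o=snap('s19')"
```

```text
time_s: 23.4
eef_pos: [0.5202, 0.0336, 0.1103]
orientation: [-0.0, -0.086, 0.996, 0.0]
force: [0.2, 0.1, -2.4]
finger_gap: 0.0606
inl 5151 of 7027 tilt 20.9 downhill az 7.0 c [0.592 0.015 0.049]
24 [269. 140.] [ 0.472 -0.088  0.106]
18 [272. 149.] [ 0.481 -0.067  0.101]
121 [323. 150.] [0.422 0.019 0.12 ]
165 [296. 156.] [ 0.463 -0.016  0.106]
26 [313. 153.] [0.438 0.007 0.114]
54 [227. 243.] [0.671 0.009 0.026]
132 [239. 262.] [0.679 0.054 0.021]
40 [252. 261.] [0.661 0.072 0.026]
```

View pics/s19.png

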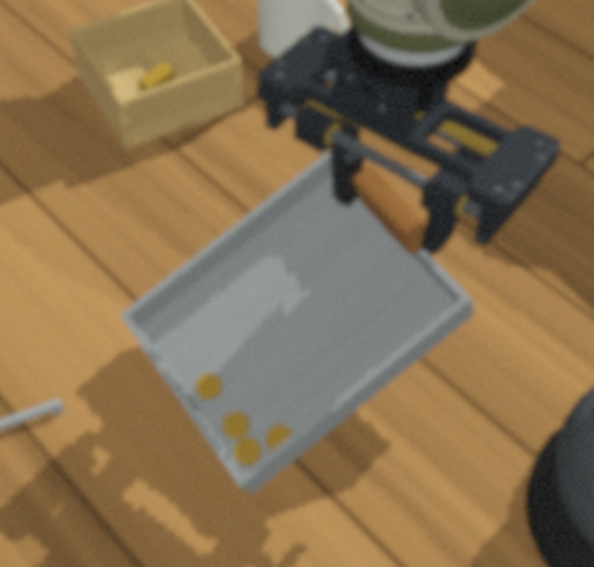

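```bash
python3 -m jog '[[[255,0.01,0.002,0.014,0],[255,0.011,0.002,0.014,0],[255,0.012,0.002,0.012,0],[255,0.013,0.002,0.012,0],[255,0.0,0,0.0,0]]]' 25; python3 -c "
from tilt import *
im,d,nn,c0,o=snap('s20')"
```

```text
time_s: 24.08
eef_pos: [0.5665, 0.0415, 0.1617]
orientation: [0.0, -0.086, 0.996, -0.0]
force: [0.3, -0.0, -3.7]
finger_gap: 0.0613
inl 5456 of 7402 tilt 38.3 downhill az 7.3 c [0.615 0.019 0.081]
31 [253. 132.] [ 0.527 -0.075  0.168]
140 [312. 143.] [0.485 0.035 0.189]
26 [255. 142.] [ 0.536 -0.06   0.159]
201 [283. 149.] [ 0.518 -0.004  0.167]
37 [301. 146.] [0.497 0.021 0.181]
57 [220. 244.] [0.685 0.007 0.035]
186 [237. 263.] [0.686 0.057 0.029]
```

View pics/s20.png

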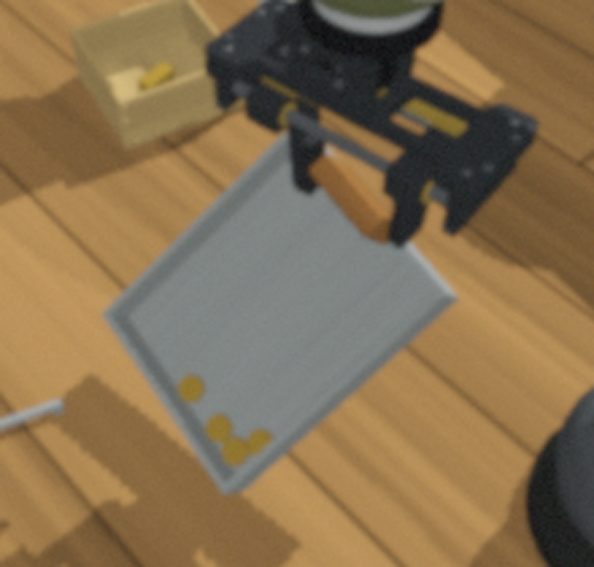

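```bash
python3 -m jog '[[[255,0,0,0.002,0],[255,0,0,0.002,0]]]' 40; python3 -c "
from tilt import *
im,d,nn,c0,o=snap('s21')
frame(nn,c0,[(228,492),(457,297),(105,315)])"
```

```text
time_s: 24.38
eef_pos: [0.5658, 0.0415, 0.1653]
orientation: [-0.0, -0.086, 0.996, 0.0]
force: [0.3, 0.5, -3.8]
finger_gap: 0.0604
inl 5496 of 7376 tilt 38.4 downhill az 7.3 c [0.614 0.019 0.085]
60 [255. 135.] [ 0.529 -0.068  0.168]
152 [312. 141.] [0.484 0.033 0.193]
200 [283. 148.] [ 0.517 -0.003  0.171]
40 [301. 144.] [0.496 0.021 0.185]
59 [221. 242.] [0.684 0.007 0.038]
194 [237. 261.] [0.685 0.056 0.032]
len 0.199 wid 0.157 yaw x -15.3, x.y2 -0.03 slope dir from x 18.1 (via y2 16.3) pitch 36.2 roll 11.1
fl bottom z 0.0066 fr bottom z 0.0337 fl [0.715 0.084 0.03 ]
```

```bash
python3 -m jog '[[[255,0.001,0.008,0,0],[255,0.003,0.02,0,0],[255,0.005,0.034,0,0],[255,0,0,0,0],[255,0,0,0,0]]]' 50; python3 -c "
from tilt import *
im,d,nn,c0,o=snap('s22')"
```

```text
time_s: 25.05
eef_pos: [0.5752, 0.1041, 0.1654]
orientation: [-0.0, -0.086, 0.996, -0.0]
force: [-0.6, 0.2, -3.5]
finger_gap: 0.0605
inl 6457 of 8224 tilt 38.0 downhill az 7.5 c [0.625 0.082 0.085]
45 [274. 153.] [ 0.537 -0.007  0.169]
181 [341. 167.] [0.493 0.108 0.192]
28 [279. 164.] [0.544 0.014 0.162]
233 [307. 172.] [0.528 0.067 0.169]
34 [329. 169.] [0.506 0.094 0.183]
309 [253. 285.] [0.695 0.112 0.034]
```

View pics/s22.png

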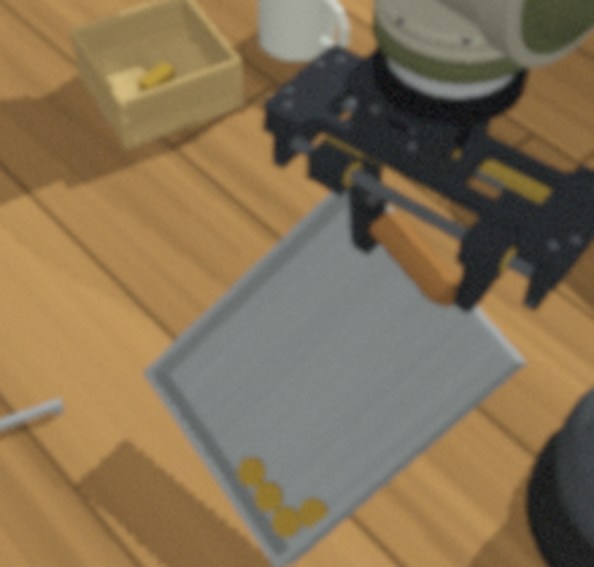

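Run:
```python
from tilt import *
p=cv2.imread("pics/s22.png");d=np.load("s22.npy")
im=np.zeros((384,512,3),np.uint8);im[...,0]=255
im[100:310,150:370]=cv2.resize(p,(220,210),interpolation=cv2.INTER_AREA)[:,:,::-1]
nn,c0,o=tray(im,d)
x,y,fl=frame(nn,c0,[(281,566),(524,361),(150,374)])
K,e,M=cam("scene")
cor=fl-5e-3*x-5e-3*y-.025*nn
for u,v in[(251,471),(269,496),(286,522),(313,511)]:
    dr=M@np.linalg.solve(K,[u/2.7+150,v/2.7+100,1.]);q=e+dr*(((c0+.006*nn-e)@nn)/(dr@nn))-cor
    print("from corner mm: x %.0f y %.0f"%(-1000*(q@x),-1000*(q@y)))
```

```text
inl 6450 of 8223 tilt 38.1 downhill az 7.5 c [0.625 0.083 0.085]
len 0.199 wid 0.155 yaw x -14.1, x.y2 -0.01 slope dir from x 17.3 (via y2 16.9) pitch 36.1 roll 10.6
fl bottom z 0.0091 fr bottom z 0.0369 fl [0.723 0.146 0.033]
from corner mm: x 7 y 58
from corner mm: x 7 y 37
from corner mm: x 7 y 17
from corner mm: x 26 y 11
```

```bash
python3 -m jog '[[[255,-0.003,-0.02,0,0],[255,-0.003,-0.02,0,0],[255,-0.002,-0.012,0,0],[255,-0.001,-0.008,0,0],[255,0,-0.003,0,0]]]' 50; python3 -m jog '[[[255,0.001,0.007,0,0],[255,0.003,0.02,0,0],[255,0.006,0.042,0,0],[255,0,0,0,0],[255,0,0,0,0]]]' 50; python3 -c "
from tilt import *
im,d,nn,c0,o=snap('s23')"
```

```text
time_s: 25.72
eef_pos: [0.5663, 0.04, 0.1656]
orientation: [0.0, -0.085, 0.996, 0.0]
force: [1.3, -0.2, -3.8]
finger_gap: 0.0603
time_s: 26.35
eef_pos: [0.5762, 0.1104, 0.1653]
orientation: [-0.0, -0.086, 0.996, -0.0]
force: [-0.2, -0.9, -3.1]
finger_gap: 0.0602
inl 6555 of 8219 tilt 38.1 downhill az 7.5 c [0.626 0.087 0.085]
28 [287. 121.] [ 0.491 -0.023  0.208]
48 [277. 156.] [0.538 0.002 0.169]
28 [282. 166.] [0.545 0.022 0.162]
185 [344. 169.] [0.494 0.116 0.191]
236 [310. 175.] [0.529 0.075 0.169]
41 [331. 172.] [0.507 0.101 0.183]
315 [256. 289.] [0.696 0.12  0.034]
```

View pics/s23.png

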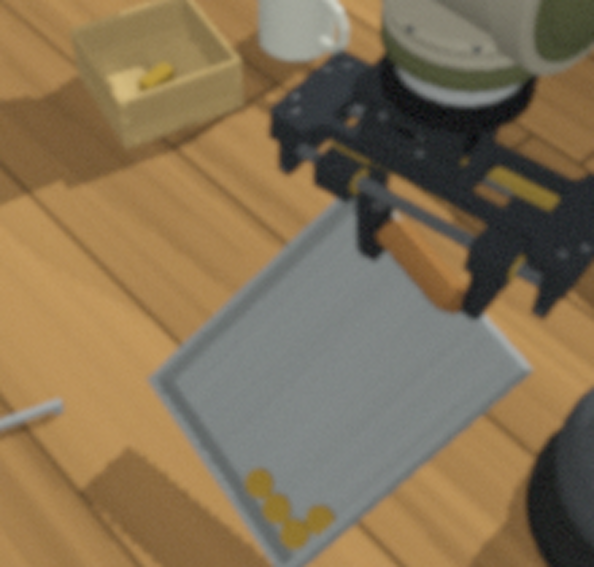

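```bash
python3 -m jog '[[[255,0.006,-0.018,0.001,0],[255,0.01,-0.02,0.001,0],[255,0.01,-0.016,0,0],[255,0.006,-0.01,0,0],[255,0.002,-0.004,0,0]]]' 50; python3 -m jog '[[[255,-0.006,0.007,0,0],[255,-0.016,0.02,0,0],[255,-0.028,0.042,0,0],[255,0,0,0,0],[255,0,0,0,0]]]' 50; python3 -c "
from tilt import *
im,d,nn,c0,o=snap('s24')"
```

```text
time_s: 27.02
eef_pos: [0.6107, 0.0407, 0.1673]
orientation: [-0.0, -0.085, 0.996, 0.0]
force: [0.0, -0.7, -3.8]
finger_gap: 0.0603
time_s: 27.65
eef_pos: [0.5602, 0.1111, 0.1678]
orientation: [0.0, -0.086, 0.996, -0.0]
force: [0.1, -0.6, -4.3]
finger_gap: 0.0604
inl 6439 of 8054 tilt 38.4 downhill az 7.4 c [0.609 0.088 0.087]
312 [353. 141.] [0.453 0.095 0.217]
75 [287. 153.] [0.521 0.011 0.172]
150 [350. 162.] [0.477 0.114 0.196]
235 [318. 168.] [0.51  0.076 0.174]
27 [340. 166.] [0.489 0.103 0.187]
304 [264. 284.] [0.68  0.124 0.035]
```

View pics/s24.png

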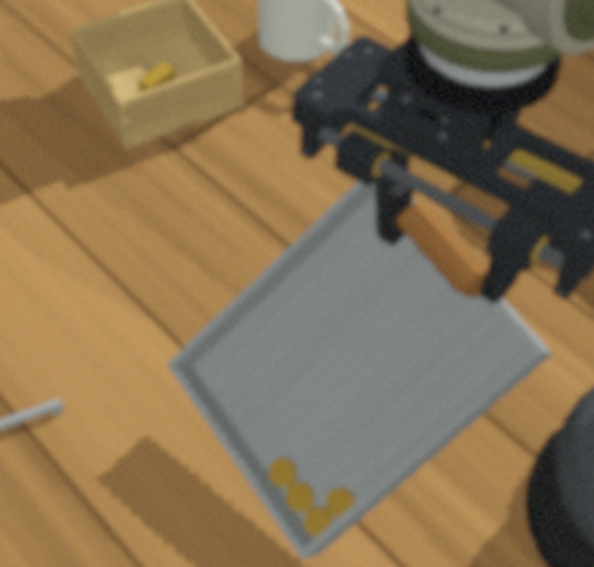

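Run:
```python
from tilt import *
p=cv2.imread("pics/s24.png");d=np.load("s24.npy")
im=np.zeros((384,512,3),np.uint8);im[...,0]=255
im[100:310,150:370]=cv2.resize(p,(220,210),interpolation=cv2.INTER_AREA)[:,:,::-1]
nn,c0,o=tray(im,d)
x,y,fl=frame(nn,c0,[(305,556),(549,353),(172,366)])
K,e,M=cam("scene")
cor=fl-5e-3*x-5e-3*y-.025*nn
for u,v in[(283,471),(299,496),(316,522),(340,502)]:
    dr=M@np.linalg.solve(K,[u/2.7+150,v/2.7+100,1.]);q=e+dr*(((c0+.006*nn-e)@nn)/(dr@nn))-cor
    print("from corner mm: x %.0f y %.0f"%(-1000*(q@x),-1000*(q@y)))
for u,v in[(283,471),(316,522)]:pass
P=cloud("scene",d);o=manip.get_obs();print(o["qvel"].round(3),o["finger_gap"],o["time_s"])
```

```text
inl 6419 of 8048 tilt 38.4 downhill az 7.5 c [0.609 0.088 0.087]
len 0.198 wid 0.155 yaw x -14.5, x.y2 -0.02 slope dir from x 17.6 (via y2 16.7) pitch 36.3 roll 10.8
fl bottom z 0.0107 fr bottom z 0.0382 fl [0.708 0.152 0.034]
from corner mm: x 8 y 49
from corner mm: x 7 y 30
from corner mm: x 7 y 10
from corner mm: x 28 y 10
[-0.015  0.01  -0.006  0.001  0.001 -0.   ] 0.06024915400510717 27.7
```

```bash
python3 -m jog '[[[255,0,0,0,0],[255,0,0,0,0],[255,0,0,0,0],[255,0,0,0,0],[255,0,0,0,0]]]' 50; python3 -c "
from tilt import *
im,d,nn,c0,o=snap('s25');print(o[-1])
im2,d2=manip.grab_frame('top');cv2.imwrite('pics/t25.png',im2[:,:,::-1])"
```

```text
time_s: 28.32
eef_pos: [0.5603, 0.1105, 0.1675]
orientation: [-0.0, -0.086, 0.996, 0.0]
force: [-0.4, 0.1, -4.4]
finger_gap: 0.0602
inl 6539 of 8165 tilt 38.2 downhill az 7.4 c [0.609 0.087 0.087]
333 [353. 141.] [0.453 0.095 0.216]
50 [284. 149.] [0.52  0.001 0.173]
159 [350. 162.] [0.477 0.114 0.195]
28 [290. 160.] [0.527 0.023 0.165]
235 [317. 168.] [0.51  0.074 0.173]
28 [339. 165.] [0.489 0.102 0.187]
300 [263. 284.] [0.68  0.123 0.036]
(np.int32(300), array([263., 284.]), array([0.68 , 0.123, 0.036]))
```

View pics/t25.png

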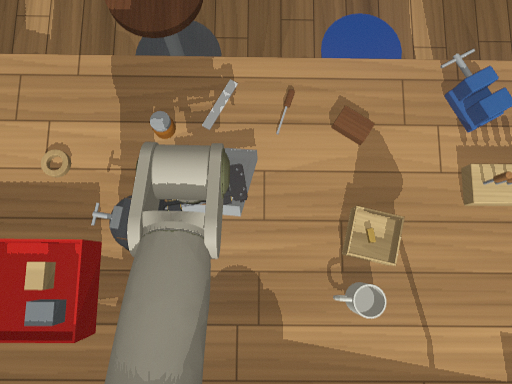

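View pics/s25.png

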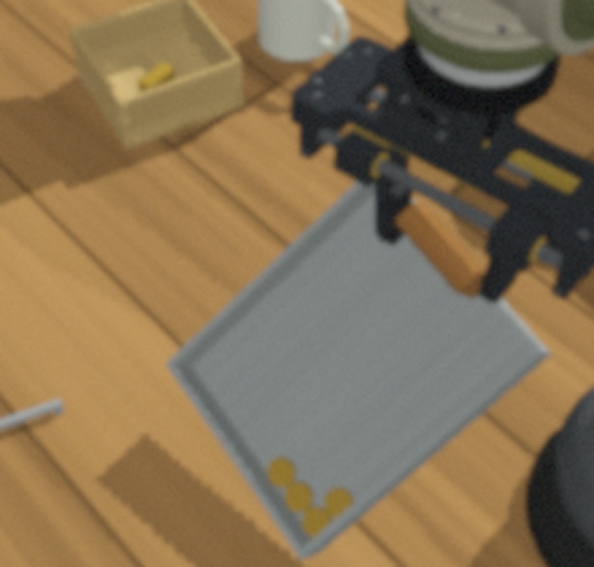

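```bash
python3 -c "
from cell import manip
print(manip.job_done())"
```

```text
the job is handed in; nothing more can be done
None
```

The square-bar offcut is in the scrap box. I handed the job in with the arm still gripping the tray by its wooden grip and holding it tilted. All four blanks are in the far-left corner, on the vise side.

**How it went:** the tool can only turn about the vertical, so I gripped the grip block slightly diagonally and raised it, letting the tray pivot in the fingers. My first grip slipped round while I was lowering the tray. On the second, the tray slipped out when I shook it and fell flat on the bench, but no blanks were lost. I then turned the tray back to within a few degrees of its starting direction and gripped it at a steadier angle. After tilting it I moved it sideways with a few sharp stops, which brought the last blank into the corner.

**Last checks, at 28.3 s of the 54 s allowed:**
- **Tilt:** it measured 38°, about 36° towards the far end and 11° to the left. It held steady for over half a second, with the low corner about 10 mm above the bench.
- **Blanks:** their centres were about 10, 30 and 50 mm from the corner along the far wall, with the fourth next to the corner on the left wall. They did not move between the last two pictures.
- **Other things:** the offcut was visible in the box. Everything else looked unmoved, except that the arm hid part of the vise from the top camera.
- **Where the tray ended up:** it is several centimetres further from the robot and closer to the vise than where it started.

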